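# Close the tub's lid by running a fingertip along its lip

## Task

The lid on the filled tub is shut along two sides, but its closing lip still stands raised along the long side that has the pull tab and, round the corner at the other end of that side, along the short side. Starting at the pull tab, run your fingertips lightly along the raised lip in one pass, staying down on it along the long side, round the corner and to the far end of the short side, so that all of it ends flush with the lip already shut. Press gently, do not grip, lift or shift the tub, leave everything else where it is (the bundle of ties on the lid too), and finish clear of it all.

Things in the scene. Friction and masses are not known exactly. Their poses are not given: they have to be found in the camera images.
- tub: filled tub, about 3 kg, loose on the table, its lid on. Origin: centre of the underside; x along its short sides, y along its long sides, z up. Lid outline 180 mm along x, 248 mm along y. The closing lip, a 12 mm wide bead on the lid's rim, is already shut along the +x and +y sides, its top at z = 80 mm; along the -x (long) and -y (short) sides it is still raised, in eight pieces
- lid: the tub's lid, fixed to it; same origin and axes as the tub. Rim 20 mm wide, its flat shoulder at z = 76 mm; clear panel inside it with its top at z = 73 mm. The raised lip's centre line: x = -78 mm from y = +111 to -112 mm, then y = -112 mm from x = -78 to +76 mm. The flat pull tab, 30 mm wide, sticks out 26 mm from the -x side at y = +100 mm, z = 69 mm, by lip piece 1
- lip1 (a joint): how far lip piece 1 (48 mm long along y, at the pull tab's end; centre at x = -78, y = 87 mm of the tub) is pressed down, in m: 0 to 0.001 at the start (raised, top 4 to 5 mm above the shut lip), 0.005 flush with the shut lip, 0.008 its stop. It sinks straight down against about 1.6 N of friction and stays where it is left
- lip1_top (a point): centre of the top of lip piece 1 of 8 (48 mm long along y, at the pull tab's end), 85 mm above the tub's underside when fully raised, 80 mm when flush; it sinks with the piece. The top is flat for 8 mm; from there ramps fall 9 mm towards the neighbouring pieces, so a fingertip that slides along rides each piece down
- lip2 (a joint): how far lip piece 2 (48 mm long along y; centre at x = -78, y = 37 mm of the tub) is pressed down, in m: 0 to 0.001 at the start (raised, top 4 to 5 mm above the shut lip), 0.005 flush with the shut lip, 0.008 its stop. It sinks straight down against about 1.6 N of friction and stays where it is left
- lip3 (a joint): how far lip piece 3 (48 mm long along y; centre at x = -78, y = -13 mm of the tub) is pressed down, in m: 0 to 0.001 at the start (raised, top 4 to 5 mm above the shut lip), 0.005 flush with the shut lip, 0.008 its stop. It sinks straight down against about 1.6 N of friction and stays where it is left
- lip4 (a joint): how far lip piece 4 (48 mm long along y; centre at x = -78, y = -63 mm of the tub) is pressed down, in m: 0 to 0.001 at the start (raised, top 4 to 5 mm above the shut lip), 0.005 flush with the shut lip, 0.008 its stop. It sinks straight down against about 1.6 N of friction and stays where it is left
- lip5 (a joint): how far lip piece 5 (the corner piece, with an arm of 23 mm along each side; centre at x = -78, y = -112 mm of the tub) is pressed down, in m: 0 to 0.001 at the start (raised, top 4 to 5 mm above the shut lip), 0.005 flush with the shut lip, 0.008 its stop. It sinks straight down against about 1.6 N of friction and stays where it is left
- lip5_top (a point): centre of the top of lip piece 5 of 8 (the corner piece, with an arm of 23 mm along each side), 85 mm above the tub's underside when fully raised, 80 mm when flush; it sinks with the piece. The top is flat for 8 mm; from there ramps fall 9 mm towards the neighbouring pieces, so a fingertip that slides along rides each piece down
- lip6 (a joint): how far lip piece 6 (42 mm long along x; centre at x = -33, y = -112 mm of the tub) is pressed down, in m: 0 to 0.001 at the start (raised, top 4 to 5 mm above the shut lip), 0.005 flush with the shut lip, 0.008 its stop. It sinks straight down against about 1.6 N of friction and stays where it is left
- lip7 (a joint): how far lip piece 7 (42 mm long along x; centre at x = 11, y = -112 mm of the tub) is pressed down, in m: 0 to 0.001 at the start (raised, top 4 to 5 mm above the shut lip), 0.005 flush with the shut lip, 0.008 its stop. It sinks straight down against about 1.6 N of friction and stays where it is left
- lip8 (a joint): how far lip piece 8 (42 mm long along x, the last; centre at x = 55, y = -112 mm of the tub) is pressed down, in m: 0 to 0.001 at the start (raised, top 4 to 5 mm above the shut lip), 0.005 flush with the shut lip, 0.008 its stop. It sinks straight down against about 1.6 N of friction and stays where it is left
- lip8_top (a point): centre of the top of lip piece 8 of 8 (42 mm long along x, the last), 85 mm above the tub's underside when fully raised, 80 mm when flush; it sinks with the piece. The top is flat for 6 mm; from there ramps fall 9 mm towards the neighbouring pieces, so a fingertip that slides along rides each piece down
- tie_bundle: bundle of gold bag ties, 14x96x14 mm, lying loose on the lid's recessed panel, its long axis along its y; origin under its middle
- cup_small: small clear measuring cup, 50 mm across, 36 mm tall, standing loose close in front of the tub's long side; origin under its middle
- stamp: date stamp with a round handle, foot 26x44 mm, 70 mm tall, standing loose beside the tub's other short side; origin under its middle
- roll: roll of labels lying flat, 70 mm across, 28 mm tall, loose, to the left or in front and to the right of the tub; origin under its middle
- cup_large: measuring cup, 55 mm across, 40 mm tall, loose, to the left or in front and to the right of the tub; origin under its middle
- kitchen_timer: round dial timer, 66 mm across, 38 mm tall, loose, to the left or in front and to the right of the tub; origin under its middle
- marker: marker pen, 135 mm long (along its y), 16 mm thick, loose, in front and to the right of the tub; origin under its middle

How it is judged (in metres and radians):
On the way, in this order (a step that is already met when the one before it is completed fails the run):
1. lip piece 1 is pressed flush (within 1.5 mm), before the next one (value of joint lip1 above 0.0035 m), for 0.05 s.
2. lip piece 2 is pressed flush (within 1.5 mm), before the next one (value of joint lip2 above 0.0035 m), for 0.05 s.
3. lip piece 3 is pressed flush (within 1.5 mm), before the next one (value of joint lip3 above 0.0035 m), for 0.05 s.
4. lip piece 4 is pressed flush (within 1.5 mm), before the next one (value of joint lip4 above 0.0035 m), for 0.05 s.
5. lip piece 5 is pressed flush (within 1.5 mm), before the next one (value of joint lip5 above 0.0035 m), for 0.05 s.
6. lip piece 6 is pressed flush (within 1.5 mm), before the next one (value of joint lip6 above 0.0035 m), for 0.05 s.
7. lip piece 7 is pressed flush (within 1.5 mm), before the next one (value of joint lip7 above 0.0035 m), for 0.05 s.
8. lip piece 8 is pressed flush (within 1.5 mm), before the next one (value of joint lip8 above 0.0035 m), for 0.05 s.
At the end, for the whole second after the job is handed in: All eight raised lip pieces are pressed to within 1.5 mm of flush or lower (joint above 0.0035 m); the tub is at rest, upright within 0.05 rad and within 25 mm of where it stood; every loose thing around and on it is within 30 mm of where it stood (value of joint each of lip1, lip2, lip3, lip4, lip5, lip6, lip7, lip8 above 0.0035 m and distance of tub from where it was at the start of the episode below 0.025 m and angle between tub's own z axis and vertical below 0.05 rad and linear speed of tub below 0.01 m/s and distance of each of tie_bundle, cup_small, stamp, roll, cup_large, kitchen_timer, marker from where it was at the start of the episode below 0.03 m); the robot touches nothing.
It fails at once if the fingertips rise more than about 35 mm above the shut lip between closing the first piece and the last (the pass is interrupted) (value of joint lip1 above 0.0035 m and not (value of joint lip8 above 0.0035 m) and z of the grasp point in the frame of tub above 0.134 m).
It fails at once if the tub or its lid is pressed with more than 25 N (contact force between the arm and tub above 25 N).
It fails at once if the fingers press the tub or its lid with more than 25 N (contact force between the fingers and tub above 25 N).
It fails at once if the tub is shifted more than 25 mm, lifted more than 8 mm or tipped (distance of tub from where it was at the start of the episode above 0.025 m or height (world z) of tub above 0.008 m or angle between tub's own z axis and vertical above 0.08 rad).
It fails at once if another loose thing is moved more than 30 mm (distance of any of tie_bundle, cup_small, stamp, roll, cup_large, kitchen_timer, marker from where it was at the start of the episode above 0.03 m).
It also fails if it takes over 51 s, if anything falls off the work surface, if the arm or the gripper's body presses on something with over 40 N, if the wrist force passes 120 N, or if a joint passes its speed limit or range.

## Robot

A 7-joint arm with a two-finger parallel gripper is mounted at the origin on a cart in front of the work surface, level with it; the furniture and walls round the work are solid. World frame = base frame: x ahead of the robot, y to its left, z up, the work surface at z = 0. Lengths are in m, angles in degrees, forces in N, time in s.
With the tool pointing down it reaches from about 0.425 to 0.875 m from the base axis. Payload 4.7 kg.
Tool frame: the origin (TCP) lies at the very end of the fingers, on their centre line; the grasp point (between the pads) lies 19 mm behind it; z points along the fingers, y is the line along which they close (so a half turn about z gives the same grasp; the last joint's range is limited). The gripper opens to 87 mm and grips with 3 to 60 N. Pads are 19 mm wide; open, the fingers measure 117 mm over their backs; the gripper's body (75 mm by 190 mm) begins 51 mm behind the grasp point.
Start: joints at [-74.937, 18.392, -4.016, 83.108, 1.295, 78.541, -3.26], TCP at [0.16, 0.63, 0.223] pointing down, gripper open.
Joint ranges: [-163.93, 163.93], [-17.29, 119.83], [-79.2, 71.16], [3.27, 140.29], [-89.18, 269.18], [5.43, 117.66], [-154.24, 154.24]. Speed limits (degrees/s): [147.25, 147.25, 180, 180, 180, 180, 180].

## Interface

Orientations are given as [roll, pitch, yaw] about the fixed x, y, z axes, in that order (R = Rz(yaw) Ry(pitch) Rx(roll)).
In Python, from cell import get_obs, eyes, env gives the robot as it stands.
- The arm moves only by the tool servo_tool, never from a script. Its argument "series" is a list that holds one entry, the list of rows, each a list of 7 numbers: the shift along the tool's x, y, z in units of 300 mm (1.0 is 300 mm), then the turn, a rotation vector about the tool's x, y, z in units of pi rad (1.0 is pi rad), then the opening, from 0 (shut) to 1 (fully open). In form: [[[tx, ty, tz, wx, wy, wz, gripper], ...]]. A call has 1 to 12 rows; each row is the pose to reach, as a shift and turn from the pose commanded when the call began, along the tool's axes at that moment, turning the shorter way round; what a row does not reach only later rows make up. A row lasts 1/12 s, in which the tool goes at most 41.7 mm and 7.16 degrees, less where a joint would pass 70% of its speed; a pose out of reach is approached as far as the arm can. A call with a number of a shift or a turn outside -1 to 1 is refused whole. A call with a gripper value outside its range is refused whole. The fingers move at their own pace and stop on an object; "grip_force" is the grip in N (left out, the last holds). Time passes only in rows, so rows that repeat a pose let the fingers close. It gives the time, the measured TCP pose, the force, the opening and the grip force at its end, in the units of the state.
- get_obs(): the state, without advancing time (a new reading comes with each control period).
- eyes.read_camera(name): name is "scene" or "side" or "wrist"; returns a dict with "frame" (384x512x3 uint8, red, green, blue), "depth" (384x512 float32, m along the optical axis (not along the pixel's ray), 0 where there is no reading), "fx", "fy", "cx", "cy" (pixels), "origin" and "rotation" of the camera in the world; the wrist camera has in their place "mount" (4x4, takes a point from camera to tool coordinates, whose origin is the TCP and whose axes are the flange's). Camera axes: x right, y down, z forward; pixel columns grow to the right and rows downward; lengths in m; the calibration is good to about 2 mm. The wrist camera is an equidistant fisheye: a pixel r from the principal point sees the ray r / f radians off the axis. A picture is of the moment at which its call begins: read the wrist's pose just before it.
- env.sign_off(): hands the job in; it is judged then, once.
The state is a dict: "time_s": time; "qpos": joint angles; "joint_velocities": joint speeds; "effort": joint torques, N m; "tool_pos": TCP position; "tool_rot": TCP orientation; "force": force on the tool from outside, world axes, zero at the start; "wrist_torque": the same for the moment, N m; "grip_width": finger opening in m; "grasp_force": force on a finger pad.
Only numpy, scipy, OpenCV 4.12 (cv2) and the standard library are available. Lean on these libraries where they do the work, as an engineer would, in place of code of your own. Each camera call takes 0.05 s, during which the arm holds its last target. There are 200 camera calls.

## Working session

There is one attempt and no reset: what is moved stays moved. The work goes in short steps, Python scripts to look and compute and a tool call to move; the robot and the scene stay as the last step left them, time stands still between calls to the robot, and variables do not carry over. Pictures are saved under pics/ and viewed, at most 10 in all, crops included, and the job is handed in when it is done.

Besides the shell and the picture viewer there is one more tool, called by a JSON object that holds its "method" and its "body", one argument or row to a line. servo_tool: Moves the arm, as the interface text tells. Shifts and turns lie within -1 to 1; 1 stands for 300 mm of shift or pi rad of turn. Its arguments: {"type":"object","properties":{"series":{"type":"array"},"grip_force":{"type":"number"}},"required":["series"]}

```bash
mkdir -p pics; ls; cat > h.py <<'E'
import numpy as np, cv2
from cell import get_obs, eyes, env
def cloud(c):
    d=c["depth"]; v,u=np.mgrid[:d.shape[0],:d.shape[1]]
    P=np.stack([(u-c["cx"])/c["fx"]*d,(v-c["cy"])/c["fy"]*d,d],-1)
    return P@np.array(c["rotation"]).T+np.array(c["origin"])
E
python3 - <<'E'
from h import *
o=get_obs(); print(o)
for n in ("scene","side"):
    c=eyes.read_camera(n); print(n,c["fx"],c["fy"],c["cx"],c["cy"],c["origin"],c["rotation"])
    np.save(n+".npy",c,allow_pickle=True)
    cv2.imwrite(f"pics/{n}.png",c["frame"][...,::-1])
E
```

```text
pics
{'time_s': 0.0, 'qpos': array([-74.93850788,  18.4363083 ,  -4.01545969,  83.17508479,
         1.29620337,  78.54078951,  -3.25997036]), 'joint_velocities': array([ 0.0236619 ,  0.02938176,  0.02852473, -0.01264677, -0.11720656,
        0.0661934 , -0.01033013]), 'effort': array([ 4.14947754e-04, -4.91282988e+01, -4.03995272e-01, -3.12522161e+01,
       -6.41465862e-02,  4.35140566e-02,  1.51368263e-04]), 'tool_pos': array([0.15996073, 0.62943805, 0.2214911 ]), 'tool_rot': array([-1.79893128e+02,  7.01154567e-03,  1.65748470e+02]), 'force': array([ 0.04239377, -0.5421492 ,  0.19999932]), 'wrist_torque': array([-0.02569526, -0.04679908,  0.06115998]), 'grasp_force': 0.0, 'grip_width': 0.08715922870924986}
scene 473.5110397007342 473.5110397007342 252.11454169698408 192.11773914320162 [-0.16775918 -0.60652909  1.20251922] [-139.95650581    0.51912191  -51.73503342]
side 487.3663742509594 487.3663742509594 260.3564115558194 190.79906915100042 [0.49911592 1.04922257 0.87817437] [-127.11615233    0.98947426 -177.53248771]
```

View pics/scene.png

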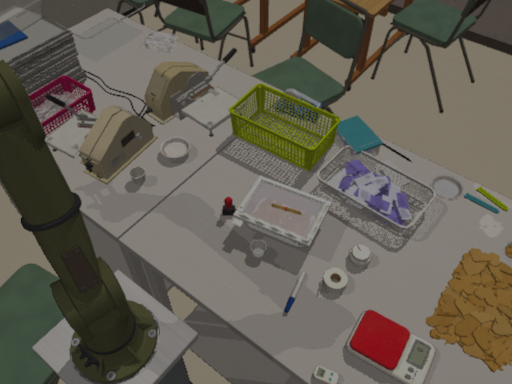

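View pics/side.png

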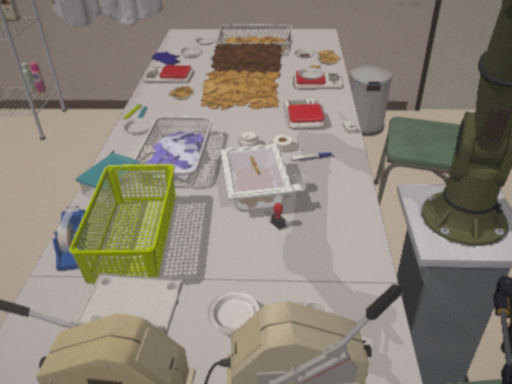

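Scene view: tub around px (283,210), pull tab near (232,222), stamp (228,205), cup (258,248), marker (295,293). The side view shows the tub at (256,172), tab at (297,187), and stamp (278,215). Next I'll measure it using depth.

```bash
cat >> h.py <<'E'
from scipy.spatial.transform import Rotation as Rn
def cl(c):
    c=dict(c); c["rotation"]=Rn.from_euler("xyz",c["rotation"],degrees=True).as_matrix(); return cloud(c),c
E
python3 - <<'E'
from h import *
for n,box in (("scene",(225,165,340,255)),("side",(210,135,310,215))):
    c=np.load(n+".npy",allow_pickle=True).item(); P,c=cl(c)
    u0,v0,u1,v1=box
    m=np.zeros(P.shape[:2],bool); m[v0:v1,u0:u1]=1
    hsv=cv2.cvtColor(c["frame"],cv2.COLOR_RGB2HSV)
    t=P[m&(c["depth"]>0)&(abs(P[...,2])<.015)]; print(n,"table z",np.median(t[:,2]))
    k=m&(c["depth"]>0)&(P[...,2]>.066)&(P[...,2]<.095)
    nc,lab,st,_=cv2.connectedComponentsWithStats(k.astype(np.uint8)); i=1+st[1:,4].argmax(); k=lab==i
    Q=P[k]; print(len(Q),np.percentile(Q[:,2],[2,25,50,75,95]))
    r=cv2.minAreaRect(Q[:,:2].astype(np.float32)*1000); print("rect",r, cv2.boxPoints(r).round(0).tolist())
    q=Q[Q[:,2]>.077]; r=cv2.minAreaRect(q[:,:2].astype(np.float32)*1000); print("rect hi",r)
    np.save(n+"_top.npy",Q)
    im=cv2.resize(c["frame"][v0:v1,u0:u1],None,fx=5,fy=5,interpolation=cv2.INTER_CUBIC)
    cv2.imwrite(f"pics/{n}_c.png",im[...,::-1])
E
```

```text
scene table z -0.0009769005898347949
3975 [0.06747025 0.0712336  0.07353572 0.07631897 0.08205675]
rect ((564.9442138671875, -126.86825561523438), (208.03506469726562, 248.84925842285156), 11.365676879882812) [[438.0, -25.0], [487.0, -269.0], [691.0, -228.0], [642.0, 16.0]]
rect hi ((574.7005004882812, -126.06884765625), (177.36700439453125, 245.05804443359375), 10.914024353027344)
side table z -0.0014281538781001357
3192 [0.06789786 0.07121953 0.07294731 0.0756596  0.08100895]
rect ((567.5980834960938, -120.76278686523438), (205.4075164794922, 255.50929260253906), 11.364104270935059) [[442.0, -16.0], [492.0, -266.0], [693.0, -226.0], [643.0, 25.0]]
rect hi ((580.8352661132812, -117.14102172851562), (175.6717987060547, 247.59922790527344), 12.115920066833496)
```

View pics/scene_c.png

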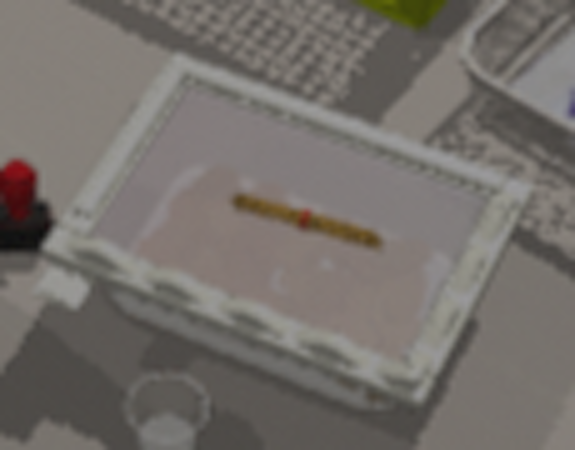

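Crop shows the raised, scalloped lip running along the front long side from (50,240) to (410,375), then up the right side to (520,190). The tab is at (60,285), the ties at (305,218) and the cup at (165,415). Tub is about (578,-121) mm with yaw 11.4°. Checking the approach path for obstacles.

```bash
python3 - <<'E'
from h import *
g=np.full((8,13),-1.)
for n in ("scene","side"):
    c=np.load(n+".npy",allow_pickle=True).item(); P,c=cl(c); Q=P[c["depth"]>0]
    i=np.floor((Q[:,0]-.1)/.08).astype(int); j=np.floor((Q[:,1]+.3)/.08).astype(int)
    gg=g*0-1
    ok=(i>=0)&(i<8)&(j>=0)&(j<13); np.maximum.at(gg,(i[ok],j[ok]),Q[ok][:,2]); print(n); print((gg*1000).astype(int))
c=np.load("scene.npy",allow_pickle=True).item();P,_=cl(c)
for nm,(u,v) in dict(stamp=(228,202),cup=(258,255),tie0=(272,205),tie1=(300,213)).items(): print(nm,P[v,u].round(3))
E
```

```text
scene
[[-1000     5     7    18    15   745 -1000 -1000 -1000 -1000 -1000 -1000
  -1000]
 [    5     5     6     6     6     4     6     8     9     7     7 -1000
  -1000]
 [    7     8     7     5     6     7    10     9     9    98   334    66
     65]
 [   21     6    41     6     6     5     7    35    44   155   315    66
     66]
 [   20    84    86    89    72     7     8    44    44   181   190    64
     67]
 [   87    88    88    85    72     7     7    33    32   180   177 -1000
     67]
 [   87    88    86    84     6     7     7    36    33   108   110    10
      6]
 [   81    84    81     5     7     6     7    63    64   166   172   151
     16]]
side
[[-1000     1     3    16    15   624 -1000 -1000 -1000 -1000   335   331
  -1000]
 [    3     3     3     3     3     3     3     5     4     5   316   310
    332]
 [    3     4     4     2     3     5     3     5     4    97   332 -1000
  -1000]
 [   18     3     3     4     3     4     4     4    44   147   322 -1000
  -1000]
 [   17    77    85    86    62     4     4     6    42   180   191 -1000
  -1000]
 [   87    85    86    82    69     4     4    32    29   179   177 -1000
  -1000]
 [   85    85    83    82    74     3     4    31    30   113   112 -1000
  -1000]
 [   81    83    82     4     3     4     4    62    63   160   167   161
  -1000]]
stamp [0.496 0.025 0.07 ]
cup [ 0.426 -0.146  0.022]
tie0 [ 0.561 -0.095  0.085]
tie1 [ 0.589 -0.178  0.082]
```

{"method": "servo_tool", "body": {
  "series": [
    [[-0.164,-0.646,-0.5,0,0,0,0],[-0.164,-0.646,-0.5,0,0,0,0],[-0.164,-0.646,-0.5,0,0,0,0],[-0.164,-0.646,-0.5,0,0,0,0],[-0.164,-0.646,-0.5,0,0,0,0],[-0.164,-0.646,-0.5,0,0,0,0],[-0.868,-0.983,-0.5,0,0,0,0],[-0.868,-0.983,-0.5,0,0,0,0],[-0.868,-0.983,-0.5,0,0,0,0],[-0.868,-0.983,-0.5,0,0,0,0],[-0.868,-0.983,-0.5,0,0,0,0],[-0.868,-0.983,-0.5,0,0,0,0]]
  ],
  "grip_force": 20
}}

```text
time_s: 1.1
tool_pos: [0.3429, 0.2761, 0.3725]
tool_rot: [-180.0, 0.1, 165.5]
force: [-0.1, 0.6, -0.0]
grip_width: 0.0149
grasp_force: 0.0
```

{"method": "servo_tool", "body": {
  "series": [
    [[-0.873,-1.0,0.133,0,0,-0.142,0],[-0.873,-1.0,0.133,0,0,-0.142,0],[-0.873,-1.0,0.133,0,0,-0.142,0],[-0.873,-1.0,0.133,0,0,-0.142,0],[-0.873,-1.0,0.133,0,0,-0.142,0],[-0.873,-1.0,0.133,0,0,-0.142,0],[-0.873,-1.0,0.133,0,0,-0.142,0],[-0.873,-1.0,0.133,0,0,-0.142,0],[-0.873,-1.0,0.133,0,0,-0.142,0],[-0.873,-1.0,0.133,0,0,-0.142,0],[-0.873,-1.0,0.133,0,0,-0.142,0],[-0.873,-1.0,0.133,0,0,-0.142,0]]
  ]
}}

```text
time_s: 2.1
tool_pos: [0.5195, -0.0776, 0.3319]
tool_rot: [-179.9, -0.1, -169.0]
force: [0.6, 0.3, -0.5]
grip_width: 0.0003
grasp_force: 0.0
```

```bash
python3 - <<'E'
from h import *
o=get_obs(); print(o["tool_pos"],o["tool_rot"],o["qpos"])
c=eyes.read_camera("wrist"); c["o"]=o; np.save("wrist.npy",c,allow_pickle=True)
print(c["fx"],c["cx"],c["cy"],np.array(c["mount"]).round(4).tolist())
cv2.imwrite("pics/w1.png",c["frame"][...,::-1])
E
```

```text
[ 0.51953331 -0.07764438  0.3319305 ] [-1.79930147e+02 -1.12330654e-01 -1.69017541e+02] [-4.54730633e+01  7.51656120e-02  5.17041343e+01  9.18175962e+01
  4.09952018e-02  8.82224496e+01  1.07212316e+02]
297.3186396354542 252.8337277451818 192.54762284867556 [[-0.0, -0.9696, -0.2447, 0.0656], [1.0, -0.0, 0.0002, -0.0004], [-0.0002, -0.2447, 0.9696, -0.1614], [0.0, 0.0, 0.0, 1.0]]
```

View pics/w1.png

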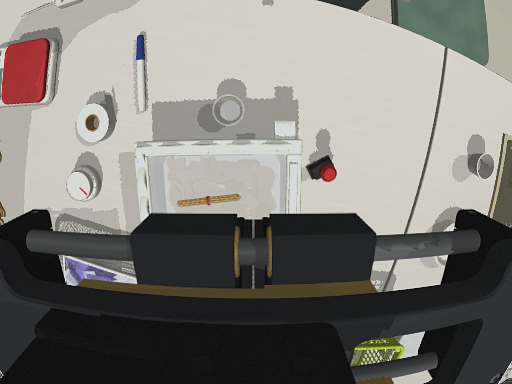

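Wrist view: front lip edge at v≈145 from u≈137 to 301, tab at (285,128), cup (229,110), stamp (323,170), ties (208,200). Measuring the edges from this view.

```bash
cat >> h.py <<'E'
def wcl(c):
    o=c["o"]; d=c["depth"]; v,u=np.mgrid[:d.shape[0],:d.shape[1]]
    x=(u-c["cx"])/c["fx"]; y=(v-c["cy"])/c["fy"]; th=np.hypot(x,y)+1e-9
    s=np.tan(th)/th
    P=np.stack([x*s*d,y*s*d,d],-1)
    M=np.array(c["mount"]); P=P@M[:3,:3].T+M[:3,3]
    R=Rn.from_euler("xyz",o["tool_rot"],degrees=True).as_matrix()
    return P@R.T+o["tool_pos"]
E
python3 - <<'E'
from h import *
c=np.load("wrist.npy",allow_pickle=True).item(); P=wcl(c); ok=c["depth"]>0
print("table",np.median(P[20:80,180:300][ok[20:80,180:300]][:,2]))
m=np.zeros(ok.shape,bool); m[112:212,120:312]=1
def rep(Q,nm,lo=.0745,hi=.095):
    Q=Q[(Q[:,2]>lo)&(Q[:,2]<hi)]
    yaw=np.radians(11.4); R=np.array([[np.cos(yaw),-np.sin(yaw)],[np.sin(yaw),np.cos(yaw)]])
    T=(Q[:,:2]-[.578,-.1215])@R
    keep=(abs(T[:,0])<.11)&(abs(T[:,1])<.145); T=T[keep];Q=Q[keep]
    print(nm,len(T),"zmax",np.percentile(Q[:,2],[50,95,99]))
    def edge(a,b,sgn,lohi):
        xs=[];ys=[]
        for k in np.arange(*lohi,.006):
            s=(T[:,b]>=k)&(T[:,b]<k+.006)
            if s.sum()>2: xs.append(k+.003); ys.append((T[s,a]*sgn).max()*sgn)
        if len(xs)<4: return None
        p=np.polyfit(xs,ys,1); r=np.array(ys)-np.polyval(p,xs); g=abs(r)<2*r.std()+1e-6; p=np.polyfit(np.array(xs)[g],np.array(ys)[g],1)
        return p.round(4).tolist(), round(float(r.std()),4)
    print(" -x edge",edge(0,1,-1,(-.11,.11)))
    print(" -y edge",edge(1,0,-1,(-.075,.075)))
    print(" +y edge",edge(1,0,1,(-.075,.075)))
    print(" +x edge",edge(0,1,1,(-.11,.11)))
rep(P[m&ok],"wrist")
for n in ("scene","side"): rep(np.load(n+"_top.npy"),n)
E
```

```text
table -0.0013119535824803186
wrist 3794 zmax [0.07777334 0.08370099 0.0848137 ]
 -x edge ([0.0095, -0.086], 0.0004)
 -y edge ([-0.0057, -0.123], 0.0006)
 +y edge ([-0.0067, 0.1219], 0.0005)
 +x edge ([-0.1866, -0.0059], 0.0278)
scene 1580 zmax [0.07725446 0.08405826 0.08615555]
 -x edge ([0.0066, -0.09], 0.002)
 -y edge ([0.0156, -0.1233], 0.0026)
 +y edge ([0.0054, 0.1178], 0.0021)
 +x edge ([-0.0009, 0.0836], 0.0023)
side 1065 zmax [0.07742064 0.08296372 0.08506282]
 -x edge ([0.0008, -0.0829], 0.0028)
 -y edge ([0.0124, -0.1161], 0.0027)
 +y edge ([-0.0222, 0.124], 0.0024)
 +x edge ([-0.0012, 0.089], 0.0025)
```

{"method": "servo_tool", "body": {
  "series": [
    [[0.085,0.108,0.3,0,0,0,0],[0.085,0.108,0.3,0,0,0,0],[0.085,0.108,0.7,0,0,0,0],[0.085,0.108,0.7,0,0,0,0],[0.085,0.108,0.7,0,0,0,0],[0.085,0.108,0.7,0,0,0,0],[0.085,0.108,0.7,0,0,0,0],[0.085,0.108,0.7,0,0,0,0],[0.085,0.108,0.7,0,0,0,0],[0.085,0.108,0.7,0,0,0,0],[0.085,0.108,0.7,0,0,0,0]]
  ]
}}

```text
time_s: 3.07
tool_pos: [0.4901, -0.0483, 0.1246]
tool_rot: [180.0, 0.2, -168.7]
force: [0.7, -1.2, -0.4]
grip_width: 0.0005
grasp_force: 0.0
```

```bash
cat >> h.py <<'E'
def tub(o):
    R=np.array([[.9816,-.1908],[.1908,.9816]]); p=o["tool_pos"]
    print("tub mm",(1000*(p[:2]-[.5815,-.1213])@R).round(1),"z",round(p[2]*1000,1),"rot",np.round(o["tool_rot"],2),"F",np.round(o["force"],1),"t",o["time_s"])
E
python3 - <<'E'
from h import *
o=get_obs(); tub(o); print(o["qpos"].round(1))
c=eyes.read_camera("wrist"); c["o"]=o
np.save("wrist2.npy",c,allow_pickle=True)
cv2.imwrite("pics/w2.png",c["frame"][...,::-1])
E
```

```text
tub mm [-75.8  89.1] z 124.6 rot [ 179.98    0.21 -168.68] F [ 0.7 -1.2 -0.4] t 3.0667
[-46.3   3.4  50.9 113.7  -3.   64.  107.2]
```

View pics/w2.png

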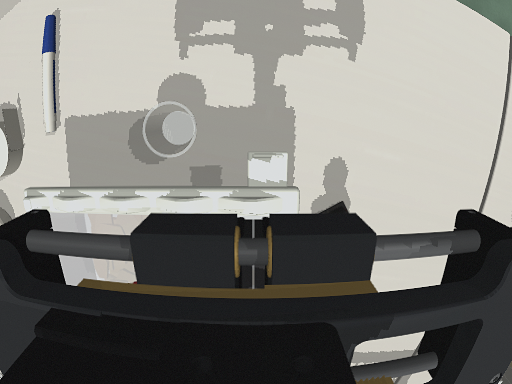

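The wrist view shows the outer lip edge at v≈190 from u≈25 to 298, the tab at (267,168) and the cup clear at (170,130). One last edge check at close range.

```bash
python3 - <<'E'
from h import *
c=np.load("wrist2.npy",allow_pickle=True).item(); P=wcl(c); ok=c["depth"]>0
m=np.zeros(ok.shape,bool); m[180:211,15:305]=1; m&=ok&(P[...,2]>.0725)&(P[...,2]<.095)
Q=P[m]; R=np.array([[.9816,-.1908],[.1908,.9816]]); T=(Q[:,:2]-[.5815,-.1213])@R*1000
for y in range(-120,126,12):
    s=abs(T[:,1]-y)<6
    if s.sum()>2: print(y,s.sum(),"xmin",T[s,0].min().round(1),"zmax",(Q[s,2].max()*1000).round(1))
print(T[:,1].min(),T[:,1].max())
b=P[150:185,245:292][ok[150:185,245:292]]; b=b[(b[:,2]>.06)&(b[:,2]<.075)]; t=(b[:,:2]-[.5815,-.1213])@R*1000; print("tab",t.min(0),t.max(0),np.median(b[:,2]))
E
```

```text
-120 76 xmin -90.7 zmax 84.3
-108 217 xmin -90.8 zmax 84.7
-96 239 xmin -90.1 zmax 81.4
-84 194 xmin -90.7 zmax 79.5
-72 190 xmin -90.6 zmax 84.8
-60 265 xmin -90.0 zmax 85.6
-48 310 xmin -90.7 zmax 82.9
-36 260 xmin -90.8 zmax 78.9
-24 257 xmin -90.9 zmax 83.8
-12 320 xmin -91.4 zmax 85.0
0 361 xmin -91.3 zmax 82.6
12 331 xmin -91.4 zmax 77.4
24 311 xmin -91.0 zmax 83.4
36 361 xmin -90.9 zmax 85.4
48 376 xmin -90.9 zmax 83.5
60 367 xmin -91.5 zmax 78.5
72 365 xmin -91.0 zmax 83.6
84 377 xmin -91.2 zmax 85.5
96 385 xmin -91.7 zmax 84.8
108 358 xmin -91.3 zmax 79.7
120 266 xmin -91.4 zmax 76.9
-123.35049549229105 123.35999085766261
tab [-117.26315567   84.17738317] [-92.53322492 114.22099595] 0.06825304955299794
```

{"method": "servo_tool", "body": {
  "series": [
    [[0.009,-0.007,0.05,0,0,0,0],[0.009,-0.007,0.11,0,0,0,0],[0.009,-0.007,0.11,0,0,0,0],[0.009,-0.007,0.11,0,0,0,0],[0.009,-0.007,0.11,0,0,0,0],[0.009,-0.007,0.11,0,0,0,0]]
  ]
}}

```text
time_s: 3.62
tool_pos: [0.4872, -0.051, 0.0908]
tool_rot: [-180.0, 0.1, -168.7]
force: [0.8, -0.7, -0.1]
grip_width: 0.0004
grasp_force: 0.0
```

```bash
python3 -c "
from h import *
tub(get_obs())"
```

```text
tub mm [-79.2  87. ] z 90.8 rot [-1.8000e+02  1.1000e-01 -1.6869e+02] F [ 0.8 -0.7 -0.1] t 3.6167
```

{"method": "servo_tool", "body": {
  "series": [
    [[-0.002,0,0.01,0,0,0,0],[-0.002,0,0.02,0,0,0,0],[-0.002,0,0.025,0,0,0,0],[-0.002,0,0.03,0,0,0,0],[-0.002,0,0.035,0,0,0,0],[-0.002,0,0.04,0,0,0,0],[-0.002,0,0.04,0,0,0,0],[-0.002,0,0.04,0,0,0,0]]
  ]
}}

```text
time_s: 4.28
tool_pos: [0.4865, -0.051, 0.0775]
tool_rot: [-180.0, -0.0, -168.7]
force: [0.5, 0.0, 0.3]
grip_width: 0.0005
grasp_force: 0.3
```

```bash
python3 -c "
from h import *
tub(get_obs())"
```

```text
tub mm [-79.8  87.2] z 77.5 rot [-1.800e+02 -4.000e-02 -1.687e+02] F [0.5 0.  0.3] t 4.2833
```

{"method": "servo_tool", "body": {
  "series": [
    [[-0.004,-0.01,-0.003,0,0,0,0],[-0.004,-0.03,-0.003,0,0,0,0],[-0.004,-0.05,-0.003,0,0,0,0],[-0.004,-0.07,-0.003,0,0,0,0],[-0.004,-0.09,-0.003,0,0,0,0],[-0.004,-0.11,-0.003,0,0,0,0],[-0.004,-0.13,-0.003,0,0,0,0],[-0.004,-0.15,-0.003,0,0,0,0],[-0.004,-0.17,-0.003,0,0,0,0],[-0.004,-0.17,-0.003,0,0,0,0]]
  ]
}}

```text
time_s: 5.12
tool_pos: [0.4982, -0.1028, 0.0787]
tool_rot: [-179.9, 0.0, -168.8]
force: [0.0, -0.1, 0.6]
grip_width: -0.0001
grasp_force: 0.2
```

```bash
python3 -c "
from h import *
tub(get_obs())"
```

```text
tub mm [-78.3  34. ] z 78.7 rot [-1.799e+02  1.000e-02 -1.688e+02] F [ 0.  -0.1  0.6] t 5.1167
```

{"method": "servo_tool", "body": {
  "series": [
    [[0,-0.02,0.001,0,0,0,0],[0,-0.045,0.001,0,0,0,0],[0,-0.07,0.001,0,0,0,0],[0,-0.095,0.001,0,0,0,0],[0,-0.12,0.001,0,0,0,0],[0,-0.145,0.001,0,0,0,0],[0,-0.17,0.001,0,0,0,0],[0,-0.2,0.001,0,0,0,0],[0,-0.23,0.001,0,0,0,0],[0,-0.26,0.001,0,0,0,0],[0,-0.29,0.001,0,0,0,0],[0,-0.32,0.001,0,0,0,0]]
  ]
}}

```text
time_s: 6.12
tool_pos: [0.5171, -0.1956, 0.0782]
tool_rot: [180.0, 0.0, -168.7]
force: [-0.8, -0.7, 1.1]
grip_width: 0.0003
grasp_force: 0.3
```

```bash
python3 - <<'E'
from h import *
o=get_obs(); tub(o)
c=eyes.read_camera("wrist"); c["o"]=o; np.save("wrist3.npy",c,allow_pickle=True)
P=wcl(c); ok=c["depth"]>0
R=np.array([[.9816,-.1908],[.1908,.9816]]); T=(P[...,:2]-[.5815,-.1213])@R*1000
m=np.zeros(ok.shape,bool); m[170:213]=1
for y in (111,98,87,62,37,12,-13,-38,-63,-88,-112):
    s=m&ok&(abs(T[...,1]-y)<4)&(T[...,0]<-72)&(T[...,0]>-100)&(P[...,2]>.07)
    if s.sum()>2: print(y,s.sum(),"xmin",T[s][:,0].min().round(1),"zmax",(P[s][:,2].max()*1000).round(1))
s=m&ok&(P[...,2]>.073)&(P[...,2]<.09)&(T[...,0]<-72)&(T[...,0]>-100)&(abs(T[...,1])<140);print(T[s][:,1].min(),T[s][:,1].max())
E
```

```text
tub mm [-77.4 -60.6] z 78.2 rot [ 180.      0.   -168.68] F [-0.8 -0.7  1.1] t 6.1167
111 49 xmin -91.7 zmax 76.4
98 30 xmin -91.7 zmax 75.2
87 29 xmin -91.8 zmax 74.8
62 55 xmin -91.6 zmax 75.5
37 54 xmin -91.3 zmax 75.4
12 59 xmin -91.5 zmax 75.8
-13 59 xmin -91.0 zmax 75.6
-38 57 xmin -91.0 zmax 75.6
-63 61 xmin -91.0 zmax 75.3
-88 62 xmin -91.0 zmax 75.0
-112 58 xmin -90.6 zmax 75.2
-123.2257165788058 122.28813007506544
```

{"method": "servo_tool", "body": {
  "series": [
    [[0.002,-0.025,0,0,0,0,0],[0.002,-0.05,0,0,0,0,0],[0.002,-0.075,0,0,0,0,0],[0.002,-0.1,0,0,0,0,0],[0.002,-0.125,0,0,0,0,0],[0.002,-0.15,0,0,0,0,0],[0.002,-0.17,0,0,0,0,0],[0.002,-0.17,0,0,0,0,0],[0.002,-0.17,0,0,0,0,0]]
  ]
}}

```text
time_s: 6.92
tool_pos: [0.526, -0.2459, 0.0782]
tool_rot: [-180.0, -0.0, -168.8]
force: [-0.4, 0.4, 1.5]
grip_width: 0.0004
grasp_force: 0.6
```

```bash
python3 -c "
from h import *
tub(get_obs())"
```

```text
tub mm [ -78.2 -111.8] z 78.2 rot [-1.7995e+02 -1.0000e-02 -1.6876e+02] F [-0.4  0.4  1.5] t 6.9167
```

{"method": "servo_tool", "body": {
  "series": [
    [[-0.01,0,0,0,0,0,0],[-0.03,0,0,0,0,0,0],[-0.05,0,0,0,0,0,0],[-0.07,0,0,0,0,0,0],[-0.09,0,0,0,0,0,0],[-0.11,0,0,0,0,0,0],[-0.13,0,0,0,0,0,0],[-0.15,0,0,0,0,0,0],[-0.17,0,0,0,0,0,0],[-0.19,0,0,0,0,0,0],[-0.21,0,0,0,0,0,0],[-0.23,0,0,0,0,0,0]]
  ]
}}

```text
time_s: 7.92
tool_pos: [0.5937, -0.2316, 0.0781]
tool_rot: [180.0, -0.1, -168.7]
force: [-2.9, -0.1, 1.4]
grip_width: 0.0007
grasp_force: 1.4
```

```bash
python3 -c "
from h import *
tub(get_obs())"
```

```text
tub mm [  -9.1 -110.6] z 78.1 rot [ 1.7999e+02 -9.0000e-02 -1.6870e+02] F [-2.9 -0.1  1.4] t 7.9167
```

{"method": "servo_tool", "body": {
  "series": [
    [[-0.02,-0.004,0,0,0,0,0],[-0.04,-0.005,0,0,0,0,0],[-0.06,-0.005,0,0,0,0,0],[-0.08,-0.005,0,0,0,0,0],[-0.1,-0.005,0,0,0,0,0],[-0.12,-0.005,0,0,0,0,0],[-0.14,-0.006,0,0,0,0,0],[-0.16,-0.006,0,0,0,0,0],[-0.18,-0.006,0,0,0,0,0],[-0.2,-0.006,0,0,0,0,0],[-0.22,-0.006,0,0,0,0,0],[-0.225,-0.006,0,0,0,0,0]]
  ]
}}

```text
time_s: 8.92
tool_pos: [0.6617, -0.2192, 0.0782]
tool_rot: [-180.0, 0.0, -168.6]
force: [-1.0, 0.5, 0.9]
grip_width: 0.0004
grasp_force: 1.6
```

```bash
python3 -c "
from h import *
tub(get_obs())"
```

```text
tub mm [  60.  -111.4] z 78.2 rot [-1.8000e+02  3.0000e-02 -1.6862e+02] F [-1.   0.5  0.9] t 8.9167
```

{"method": "servo_tool", "body": {
  "series": [
    [[0,0,-0.03,0,0,0,0],[0,0,-0.09,0,0,0,0],[0,0,-0.09,0,0,0,0],[0,0,-0.09,0,0,0,0]]
  ]
}}

```text
time_s: 9.25
tool_pos: [0.6613, -0.2204, 0.1069]
tool_rot: [-179.9, 0.2, -168.7]
force: [0.4, 0.1, -0.0]
grip_width: 0.0003
grasp_force: 0.0
```

```bash
cat > chk.py <<'E'
from h import *
import sys
tub(get_obs())
R=np.array([[.9816,-.1908],[.1908,.9816]])
for n in ("scene","side"):
    c=eyes.read_camera(n); P,c=cl(c); old,_=cl(np.load(n+".npy",allow_pickle=True).item())
    T=(P[...,:2]-[.5815,-.1213])@R*1000; To=(old[...,:2]-[.5815,-.1213])@R*1000
    out=[]
    for x,y in [(-78,87),(-78,37),(-78,-13),(-78,-63),(-78,-112),(-33,-112),(11,-112),(55,-112)]:
        f=lambda P,T: (lambda s:(int(s.sum()),round(float(np.percentile(P[s][:,2],85))*1000,1)) if s.sum()>2 else None)((np.hypot(T[...,0]-x,T[...,1]-y)<7)&(P[...,2]>.065)&(P[...,2]<.1))
        out.append((f(old,To),f(P,T)))
    print(n,out)
    cv2.imwrite(f"pics/{n}_{sys.argv[1]}.png",cv2.resize(c["frame"][150:310,200:400],None,fx=4,fy=4)[...,::-1] if n=="scene" else cv2.resize(c["frame"][110:240,200:350],None,fx=5,fy=4)[...,::-1])
E
python3 chk.py a
```

```text
tub mm [  59.4 -112.5] z 106.9 rot [-1.7994e+02  1.7000e-01 -1.6871e+02] F [ 0.4  0.1 -0. ] t 9.25
scene [((6, 85.7), (11, 77.5)), ((8, 85.1), (10, 77.5)), ((10, 84.3), (10, 78.7)), ((10, 84.9), (12, 77.5)), ((13, 84.7), (15, 79.8)), ((11, 84.7), (14, 77.3)), ((9, 83.4), (12, 79.2)), ((10, 84.5), (14, 78.6))]
side [((14, 84.6), (16, 76.6)), ((16, 83.9), (7, 77.2)), ((14, 83.2), (8, 76.3)), ((12, 83.9), (8, 77.3)), ((10, 84.8), (10, 77.6)), ((10, 82.7), (6, 77.1)), ((13, 82.3), (7, 77.0)), ((14, 83.3), (8, 77.5))]
```

All eight pieces are down. Retreating upward.

{"method": "servo_tool", "body": {
  "series": [
    [[0,0,-0.1,0,0,0,0],[0,0,-0.25,0,0,0,0],[0,0,-0.4,0,0,0,0],[0,0,-0.5,0,0,0,0],[0,0,-0.5,0,0,0,0],[0,0,-0.5,0,0,0,0],[0,0,-0.5,0,0,0,0],[0,0,-0.5,0,0,0,0]]
  ]
}}

```text
time_s: 10.02
tool_pos: [0.6597, -0.2191, 0.2529]
tool_rot: [179.9, -0.2, -168.7]
force: [1.0, -0.7, -0.9]
grip_width: 0.0003
grasp_force: 0.0
```

```bash
python3 chk.py b
```

```text
tub mm [  58.1 -111. ] z 252.9 rot [ 1.7988e+02 -1.6000e-01 -1.6868e+02] F [ 1.  -0.7 -0.9] t 10.0167
scene [((6, 85.7), (12, 77.6)), ((8, 85.1), (10, 78.6)), ((10, 84.3), (11, 78.1)), ((10, 84.9), (12, 78.3)), ((13, 84.7), (14, 79.1)), ((11, 84.7), (15, 77.8)), ((9, 83.4), (10, 78.1)), ((10, 84.5), (12, 77.7))]
side [((14, 84.6), (12, 76.5)), ((16, 83.9), (10, 77.2)), ((14, 83.2), (10, 77.9)), ((12, 83.9), (10, 77.8)), ((10, 84.8), (8, 77.7)), ((10, 82.7), (7, 77.4)), ((13, 82.3), (10, 78.1)), ((14, 83.3), (6, 76.8))]
```

View pics/scene_b.png

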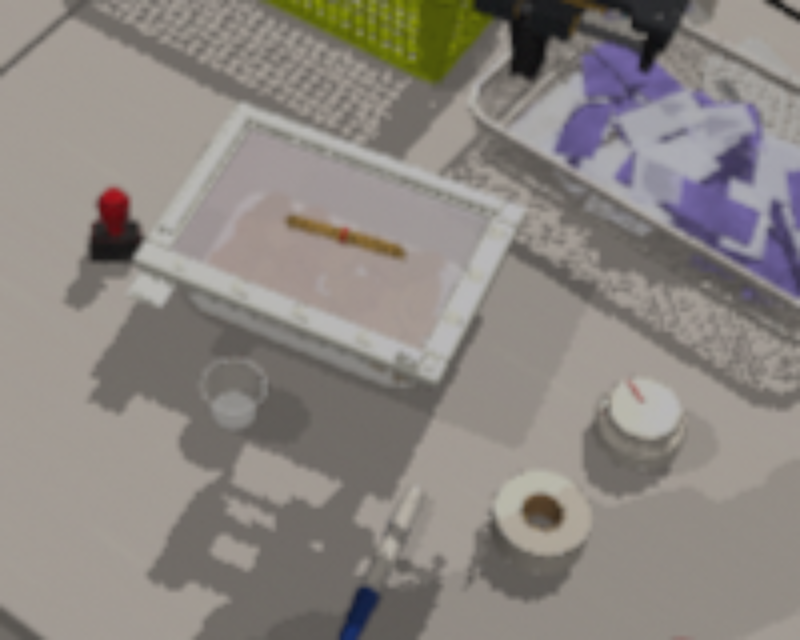

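The lip is flush along both sides, from (150,250) to (430,370) and up to (520,215). The ties at (345,235), stamp (115,225) and cup (233,395) are where they stood, and the gripper is clear above.

```bash
python3 -c "
from cell import env
print(env.sign_off())"
```

```text
the job is handed in; nothing more can be done
None
```

I pressed all eight raised lip pieces flush in one light pass and handed the job in; the last camera check showed the tub and the things around it unmoved and the arm clear, but the sign-off gave no verdict.

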